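# Set a ratchet work support under an overhanging bar

### The arm

A 6-joint arm with a two-finger parallel gripper is mounted at the origin on the work surface. World frame = base frame: x ahead of the robot, y to its left, z up, the work surface at z = 0. Lengths are in m, angles in rad, forces in N, time in s.
With the tool pointing down it reaches from about 0.3 to 0.825 m from the base axis. Payload 5.4 kg.
Tool frame: the origin (TCP) lies at the very end of the fingers, on their centre line; the grasp point (between the pads) lies 19 mm behind it; z points along the fingers, y is the direction in which the jaws open and shut (so a half turn about z gives the same grasp; the last joint's range is limited). The gripper opens to 92 mm and grips with 3 to 60 N. Pads are 20 mm wide; open, the fingers measure 128 mm over their backs; the gripper's body (75 mm by 189 mm) begins 69 mm behind the grasp point.
Start: joints at [-1.554, 0.158, 1.597, -0, 1.386, -0.21], TCP at [0.129, -0.56, 0.215] pointing down, gripper open.
Joint ranges: [-2.91, 2.91], [-0.94, 2.29], [0.18, 2.7], [-1.29, 4.43], [0.17, 2.64], [-3, 3]. Speed limits (rad/s): [2.57, 2.57, 3.14, 3.14, 3.14, 3.14].

### API

Orientations are given as a unit quaternion [x, y, z, w].
In Python, from workcell import * gives the robot as it stands. The module is installed in compiled form; this text tells all that it offers.
- The arm moves only by the tool apply_moves, never from a script. Its argument "moves" is a list of rows, each a list of 7 numbers: the shift along the tool's x, y, z in m, then the turn, a rotation vector about the tool's x, y, z in rad, then the opening, from 0 (shut) to 1 (fully open). A call has 1 to 5 rows; each row shifts and turns the pose as measured when the row begins, along the tool's axes as they then stand; what a row does not reach is not made up. A row lasts 1/8 s, in which the tool goes at most 62.5 mm and 10.7 degrees, less where a joint would pass 70% of its speed; a pose out of reach is approached as far as the arm can. A call is refused whole if a number of a shift passes 0.0625 or a number of a turn 0.188, either way. A call with a gripper value outside its range is refused whole. The fingers move at their own pace and stop on an object; "grip_force" is the grip in N (left out, the last holds). Time passes only in rows, so rows that do not move let the fingers close. It gives the time, the measured TCP pose, the force and the opening at its end, in the units of the state.
- sense(): the state, without advancing time (a new reading comes with each control period).
- camera(name): name is "side" or "top" or "wrist"; returns (picture, depth): 400x640x3 uint8, red, green, blue; 400x640 float32, m along the optical axis (not along the pixel's ray), 0 where there is no reading.
- camera_params(name): a dict with "mtx" (3x3 intrinsics, pixels), "rvec" (rotation vector, rad) and "tvec" (3), from world to camera coordinates, as OpenCV has them. Camera axes: x right, y down, z forward; pixel columns grow to the right and rows downward; lengths in m; the calibration is good to about 2 mm. A picture is of the moment at which its call begins: read the wrist's pose just before it. camera_params takes no time and is no camera call; for the wrist camera it gives the pose at the moment of the call.
- hand_in(): hands the job in, once; it reports no verdict.
The state is a dict: "clock": time; "qpos": joint angles; "joint_vel": joint speeds; "joint_efforts": joint torques, N m; "ee_pos": TCP position; "orientation": TCP orientation; "contact_force": force on the tool from outside, world axes, zero at the start; "ft_torque": the same for the moment, N m; "width": opening from 0.0 (shut) to 1.0 (fully open).
Only numpy, scipy, OpenCV 4.12 (cv2) and the standard library are available. Lean on these libraries where they do the work, as an engineer would, in place of code of your own. Each camera call takes 0.05 s, during which the arm holds its last target.

### The job

The brass bar in the vice needs support under its free end before it is filed. Take the upright handle of the ratchet stand and draw the column up past its clicking notches until the sprung pad first meets the underside of the bar, then go exactly two clicks further, no more, and let the column rest back on its pawl. Then press the stand's clamp lever fully down to lock it, leave everything else on the bench where it is, and let go.

Things in the scene. Friction and masses are not known exactly. Their poses are not given: they have to be found in the camera images.
- stand: Grey ratchet stand fixed to the bench: base plate 130 x 130 x 14 mm, housing to 76 mm high, with a toothed square steel column, 22 mm wide, that slides only straight up on the stand's z axis. Origin: centre of the underside, z up. The handle arm points along the stand's -x, the clamp lever along +y; the pawl is on the +x side, the vice on the -y side.
- pawl_mouth (a point): Where the spring pawl meets the column's teeth (fixed in the stand, 66 mm up). A notch every 8 mm; column travel 71 mm; it starts resting on one of the lowest three notches. Lifting takes about 4 N through the first 2 mm of play above each resting height, then 3 to 6 N more up to the click, dropping sharply at it, within 1 mm of the next resting height. It cannot slide back.
- pad_seat (a point): Centre of the column's top; moves with the column. A sprung brass pad, round, 20 mm across, stands on it: its crown is on the column's axis, level with the grip point until it meets the bar. From there its spring pushes back with 0.6 N per mm of further lift (4.8 N per notch), felt as extra pull on the handle. The pad's spring can give 30 mm.
- grip (a point): Grip point of the upright handle: a dark steel post, 20 mm diameter, 45 mm long, with a cap 32 mm wide and 7 mm high, at the end of an arm 85 mm from the column's axis along the stand's -x. The point is on the post's centre line, 26 mm above the arm's top face and 19 mm below the cap's underside. Rises with the column.
- clamp (a joint): Clamp lever: flat dark steel bar 24 mm wide, 95 mm long, 8 mm thick, hinged 52 mm along the stand's +y and 52 mm above the bench, hinge axis along the stand's x. 0: slants up 50 degrees (unlocked); turns down to level at 0.87 rad (locked, at its stop). Starts between 0 and 0.2, stays where it is left, needs about 4 N on its end to move.
- clamp_tip (a point): Point on the upper face of the clamp lever, 12 mm from its free end (83 mm from the hinge), on its centre line. Locked, it is 56 mm above the bench.
- vice: Steel toolmaker's vice fixed to the bench beside the stand, 80 x 150 mm in plan, jaws to 185 mm high. Origin: centre of its underside; z up. It holds along its +y a flat brass bar, 30 mm wide and 22 mm thick, that overhangs level over the stand's column and ends 15 to 30 mm past the column's axis.
- bar_slot (a point): Middle of the vice's jaws, 166 mm above the bench: a point of the vice, not of the bar. The bar's height in the jaws differs from job to job and is not measured: its flat underside lies anywhere from 146 to 162 mm above the bench. The bar does not give.
- mug: White mug, 80 mm wide, 95 mm high, standing on the bench; leave it alone. Origin: centre of its underside.
- bowl: Steel bowl, 120 mm wide, 45 mm high; leave it alone. Origin: centre of its underside.
- tee: Loose brass tee fitting, 62 mm long, 44 mm high; leave it alone. Origin: centre of its underside.

How it is judged:
By the outcome, as a careful person would: the job done as asked, in the order asked, and still so for the second after the job is handed in, with the robot touching nothing.
It also fails if it takes over 72 s, if anything falls off the work surface, if the arm or the gripper's body presses on something with over 40 N, if the wrist force passes 120 N, or if a joint passes its speed limit or range.

## Working session

There is one attempt and no reset: what is moved stays moved. The work goes in short steps, Python scripts to look and compute and a tool call to move; the robot and the scene stay as the last step left them, time stands still between calls to the robot, and variables do not carry over. Pictures are saved under pics/ and viewed, and the job is handed in when it is done.

Besides the shell and the picture viewer there is one more tool, called after "Request:" by a JSON object that holds its "method" and its "body". apply_moves: Moves the arm, as the interface text tells. Its arguments: {"type":"object","properties":{"moves":{"type":"array"},"grip_force":{"type":"number"}},"required":["moves"]}

```bash
mkdir -p pics; cat > h.py <<'E'
import numpy as np,cv2
from workcell import *
def cam(n):
    p=camera_params(n); im,d=camera(n); return im,d,p
def save(im,f): cv2.imwrite('pics/'+f,cv2.cvtColor(im,cv2.COLOR_RGB2BGR))
def cloud(d,p):
    K=np.array(p['mtx']);R=cv2.Rodrigues(np.array(p['rvec'],float))[0];t=np.array(p['tvec'],float).ravel()
    v,u=np.mgrid[0:d.shape[0],0:d.shape[1]]
    c=np.stack([(u-K[0,2])/K[0,0]*d,(v-K[1,2])/K[1,1]*d,d],-1)
    w=(c-t)@R; w[d==0]=np.nan; return w
def st():
    s=sense(); print('t',round(s['clock'],3),'pos',np.round(s['ee_pos'],4),'q',np.round(s['orientation'],4),'F',np.round(s['contact_force'],2),'T',np.round(s['ft_torque'],2),'w',round(s['width'],3),'qpos',np.round(s['qpos'],3)); return s
E
python3 - <<'E'
from h import *
st()
for n in ['side','top']:
    im,d,p=cam(n); save(im,n+'0.png'); np.savez(n+'0.npz',im=im,d=d,w=cloud(d,p)); print(n,p)
E
```

```text
t 0.0 pos [ 0.1293 -0.5597  0.2136] q [ 9.936e-01  1.132e-01  1.000e-04 -9.000e-04] F [-0.31 -0.78  0.74] T [-0.   -0.    0.04] w 1.002 qpos [-1.554  0.159  1.598  0.     1.386 -0.21 ]
side {'mtx': array([[449.5617701 ,   0.        , 317.64611447],
       [  0.        , 449.5617701 , 199.9746603 ],
       [  0.        ,   0.        ,   1.        ]]), 'rvec': array([ 2.08806325, -0.39280673,  0.21235825]), 'tvec': array([-0.52424515,  0.21220541,  0.95778512])}
top {'mtx': array([[470.53587669,   0.        , 317.97708834],
       [  0.        , 470.53587669, 209.05854878],
       [  0.        ,   0.        ,   1.        ]]), 'rvec': array([ 2.15739827, -2.18203379,  0.10286293]), 'tvec': array([0.00726663, 0.54548849, 1.48811389])}
```

View pics/side0.png

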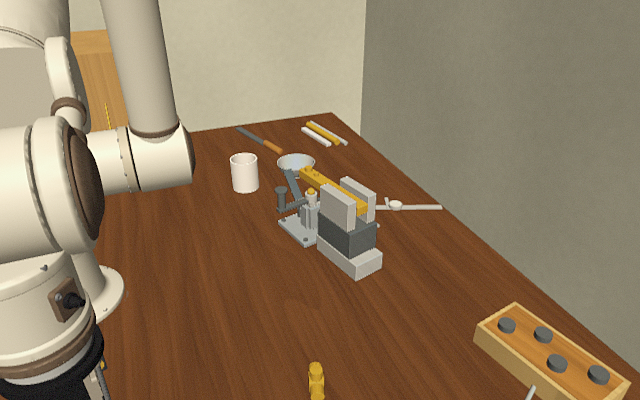

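View pics/top0.png

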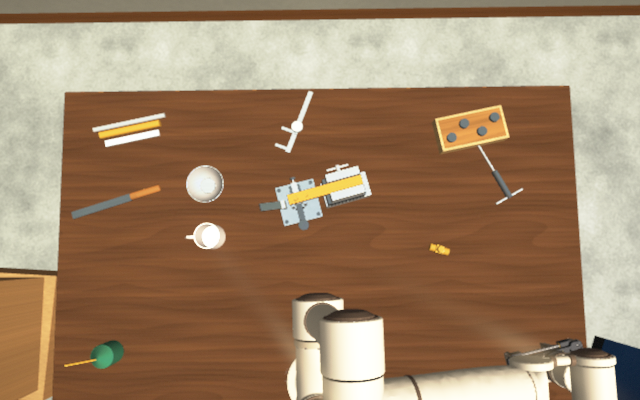

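The stand is at about (299,202) in the top view. Its handle is at (304,224), towards the robot, the lever is at (268,207), and the vice is on the right at (345,185). The bar runs from there to about (290,197). Next I'll get coordinates from these.

```bash
python3 - <<'E'
from h import *
Z=np.load('top0.npz');im=Z['im'];w=Z['w']
cv2.imwrite('pics/topz.png',cv2.cvtColor(cv2.resize(im[150:250,240:390],None,fx=5,fy=5,interpolation=cv2.INTER_CUBIC),cv2.COLOR_RGB2BGR))
Z2=np.load('side0.npz')
cv2.imwrite('pics/sidez.png',cv2.cvtColor(cv2.resize(Z2['im'][150:290,260:400],None,fx=4,fy=4,interpolation=cv2.INTER_CUBIC),cv2.COLOR_RGB2BGR))
for (u,v) in [(304,224),(304,226),(304,222),(304,215),(268,207),(262,207),(275,206),(299,202),(345,185),(292,197),(284,190),(317,190),(316,210),(286,224)]:
    print(u,v,np.round(w[v,u],3))
# base plate: z 5..20mm, greyish near stand
x,y,z=w[...,0],w[...,1],w[...,2]
hs=im.astype(int); grey=(hs.max(-1)-hs.min(-1)<40)
m=(z>0.006)&(z<0.022)&grey; m[:, :270]=0; m[:,325:]=0; m[:180]=0;m[235:]=0
pts=w[m]; print(m.sum(), pts[:,2].mean())
r=cv2.minAreaRect(pts[:,:2].astype(np.float32)); print('plate',r)
yb=(hs[...,0]-hs[...,2]>90)&(z>.13)&(z<.21); yb[:, :270]=0; yb[:,380:]=0
p=w[yb]; print('bar',yb.sum(),np.median(p[:,2]), cv2.minAreaRect(p[:,:2].astype(np.float32)), cv2.boxPoints(cv2.minAreaRect(p[:,:2].astype(np.float32))))
E
```

```text
304 224 [0.49  0.043 0.146]
304 226 [0.484 0.043 0.147]
304 222 [0.496 0.043 0.145]
304 215 [0.528 0.047 0.012]
268 207 [0.547 0.154 0.096]
262 207 [0.545 0.17  0.119]
275 206 [0.551 0.134 0.081]
299 202 [0.553 0.056 0.166]
345 185 [ 0.601 -0.079  0.169]
292 197 [0.567 0.076 0.177]
284 190 [0.61  0.111 0.017]
317 190 [0.588 0.003 0.169]
316 210 [0.544 0.008 0.008]
286 224 [0.499 0.105 0.02 ]
891 0.01441393235388922
plate ((0.5702666640281677, 0.06589679419994354), (0.13008835911750793, 0.1302376389503479), 14.187192916870117)
bar 760 0.16943512811917089 ((0.5897700786590576, -0.018884651362895966), (0.031373005360364914, 0.22227032482624054), 15.899548530578613) [[ 0.54423803  0.08370152]
 [ 0.6051293  -0.13006552]
 [ 0.6353021  -0.12147082]
 [ 0.57441086  0.09229621]]
```

View pics/topz.png

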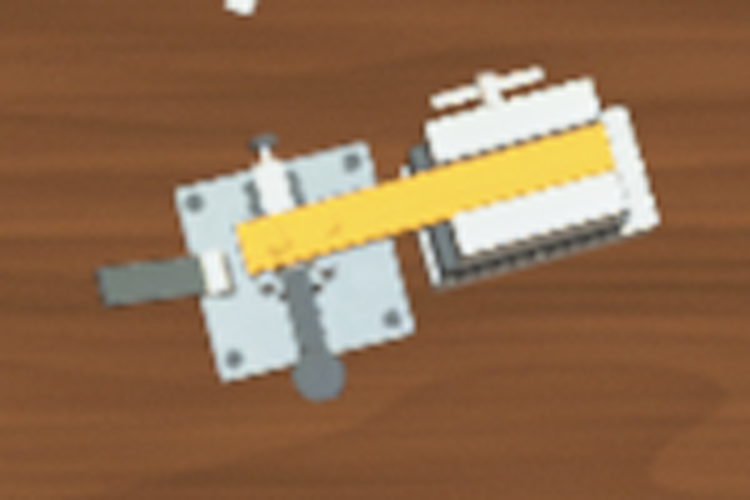

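View pics/sidez.png

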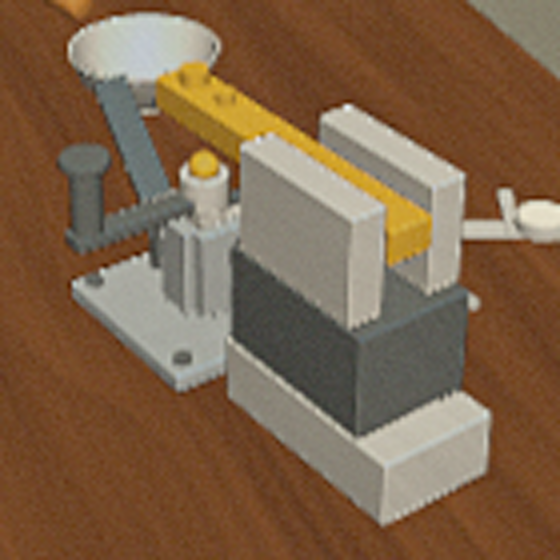

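```bash
python3 - <<'E'
from h import *
im,d,p=cam('wrist'); save(im,'wrist0.png'); 
c=cloud(d,p)
R=cv2.Rodrigues(p['rvec'])[0]; print('campos',-R.T@p['tvec'], 'fwd',R[2])
Z=np.load('top0.npz');w=Z['w'];imt=Z['im'].astype(int)
x,y,z=w[...,0],w[...,1],w[...,2]
m=(z>.135)&(z<.155)&(x<.52)&(x>.45)&(y>0)&(y<.1)
pts=w[m];print(m.sum(),np.median(pts,0),pts.mean(0),cv2.minEnclosingCircle(pts[:,:2].astype(np.float32)))
# lever
m=(z>.06)&(z<.135)&(y>.115)&(y<.2)&(x>.5)&(x<.6)
pts=w[m];print(m.sum(),pts.min(0),pts.max(0))
for a in np.arange(.115,.19,.01):
    q=pts[(pts[:,1]>a)&(pts[:,1]<a+.01)]
    if len(q):print(round(a,3),len(q),np.round(q.mean(0),4))
E
```

```text
campos [ 0.19947812 -0.54357844  0.38530641] fwd [-0.24995286 -0.05551018 -0.9666655 ]
89 [0.4870067  0.04560947 0.14668159] [0.48724857 0.04639645 0.14647597] ((0.4871094226837158, 0.0462658628821373), 0.015427208505570889)
175 [0.53213293 0.11677681 0.06074956] [0.5691408  0.1825905  0.13051495]
0.115 17 [0.5572 0.121  0.0655]
0.125 30 [0.5528 0.1303 0.0741]
0.135 25 [0.553  0.14   0.0841]
0.145 31 [0.5487 0.1499 0.0966]
0.155 31 [0.5467 0.1604 0.1095]
0.165 26 [0.5442 0.1699 0.1201]
0.175 15 [0.5458 0.1776 0.1232]
```

View pics/wrist0.png

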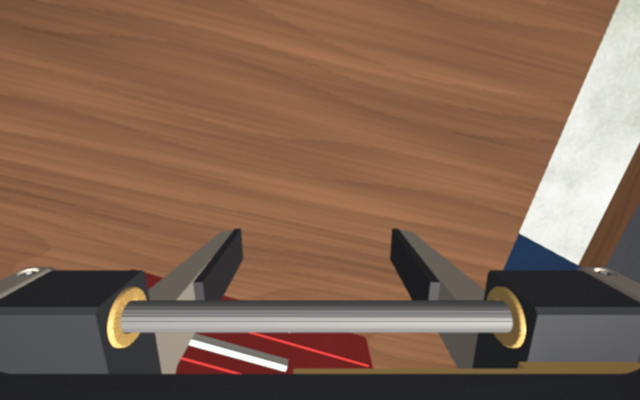

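Wrist view: black pads stand proud of the finger inner faces (tips at about (240,232) and (392,232)). I'll measure the pad length and how far they stand out.

```bash
python3 - <<'E'
from h import *
from scipy.spatial.transform import Rotation as Ro
s=st()
im,d,p=cam('wrist'); c=cloud(d,p)
R=Ro.from_quat(s['orientation']).as_matrix()
T=(c-np.array(s['ee_pos']))@R*1000
for (u,v) in [(241,232),(239,240),(239,250),(236,258),(225,255),(225,270),(215,270),(205,282),(200,290),(197,296),(205,297),(192,280),(185,300),(180,320),(230,234),(215,245),(195,265),(175,290)]:
    print(u,v,im[v,u],np.round(T[v,u],1))
E
```

```text
t 0.15 pos [ 0.1292 -0.5598  0.2139] q [ 9.936e-01  1.131e-01  1.000e-04 -7.000e-04] F [ 0.66 -0.49 -1.05] T [-0.01 -0.02  0.01] w 0.997 qpos [-1.554  0.159  1.598  0.     1.386 -0.21 ]
241 232 [103  76  62] [  7.9 -46.2  -1.6]
239 240 [50 47 49] [  5.4 -45.9  -8.4]
239 250 [48 45 47] [ -0.6 -46.   -9.3]
236 258 [51 48 50] [ -2.1 -45.9 -16.9]
225 255 [51 48 50] [  8.6 -45.7 -35.9]
225 270 [50 47 49] [  1.1 -45.9 -37.3]
215 270 [49 47 49] [  7.8 -46.1 -49.8]
205 282 [49 47 48] [  8.7 -46.2 -61.9]
200 290 [96 92 93] [  6.4 -47.6 -64.3]
197 296 [95 91 90] [  3.5 -49.2 -64. ]
205 297 [55 53 53] [  2.6 -46.3 -63.3]
192 280 [128 120 108] [ 10.9 -50.4 -64.2]
185 300 [110 103  96] [  25.8  -35.8 -100.9]
180 320 [174 170 167] [  24.6  -34.3 -107.7]
230 234 [68 64 60] [  9.2 -50.8  -8.6]
215 245 [103  96  87] [  9.8 -53.7 -26.2]
195 265 [102  96  87] [ 10.6 -54.7 -50.4]
175 290 [102  96  87] [ 11.2 -53.6 -72.1]
```

Request:
{"method": "apply_moves", "body": {"moves": [[0.035,-0.044,-0.011,0,0,0,1],[0.035,-0.044,-0.011,0,0,0,1],[0.035,-0.044,-0.011,0,0,0,1],[0.035,-0.044,-0.011,0,0,0,1],[0.035,-0.044,-0.011,0,0,0,1]]}}

```text
clock: 0.82
ee_pos: [0.2519, -0.3005, 0.2681]
orientation: [0.994, 0.11, 0.001, -0.003]
contact_force: [0.8, -0.4, 0.7]
width: 0.998
```

```bash
python3 - <<'E'
from h import *
s=st(); print(s['joint_efforts'])
E
```

```text
t 0.825 pos [ 0.2519 -0.3005  0.2681] q [ 9.939e-01  1.100e-01  5.000e-04 -3.300e-03] F [ 0.78 -0.43  0.68] T [-0.01  0.05 -0.02] w 0.998 qpos [-1.186 -0.377  1.984  0.003  1.541  0.164]
[ -5.38080096 -14.72299486 -33.03363919  -0.15428418  -0.21535709
  -0.92148196]
```

Request:
{"method": "apply_moves", "body": {"moves": [[0.03,-0.05,0,0,0,-0.18,1],[0.03,-0.035,0,0,0,-0.18,1],[0,0,0,0,0.18,0,1],[0,0,0,0,0.18,0,1],[0,0,0,0,0.18,0,1]]}}

```text
clock: 1.45
ee_pos: [0.293, -0.1868, 0.2719]
orientation: [0.913, 0.299, 0.263, -0.082]
contact_force: [0.8, -0.4, -1.5]
width: 1.001
```

```bash
python3 - <<'E'
from h import *
s=st(); 
E
```

```text
t 1.45 pos [ 0.293  -0.1868  0.2719] q [ 0.9134  0.2993  0.2635 -0.0821] F [ 0.82 -0.35 -1.47] T [-0.14  0.25  0.02] w 1.001 qpos [-1.455 -0.589  2.21   0.496  1.785 -0.476]
```

```bash
cat > fk.py <<'E'
import numpy as np
from scipy.spatial.transform import Rotation as Ro
from scipy.optimize import least_squares
D=[([-1.554,0.159,1.598,0,1.386,-0.21],[0.1293,-0.5597,0.2136],[.9936,.1132,.0001,-.0009]),
([-1.186,-.377,1.984,.003,1.541,.164],[.2519,-.3005,.2681],[.9939,.11,.0005,-.0033]),
([-1.455,-.589,2.21,.496,1.785,-.476],[.293,-.1868,.2719],[.9134,.2993,.2635,-.0821])]
z=np.array([0,0,1.])
def R(a,t): return Ro.from_rotvec(np.array({'x':[1,0,0],'y':[0,1,0],'z':[0,0,1]}[a],float)*t)
def fk(q,P,full=False):
    h,d,L1,L2,Lt,c=P
    r=R('z',q[0]); p=r.apply([0,d,h])
    r=r*R('y',q[1]); e=p+r.apply(z*L1)
    r=r*R('y',q[2]); w=e+r.apply(z*L2)
    r=r*R('z',q[3])*R('y',q[4]); t=w+r.apply(z*Lt)
    r=r*R('z',q[5]+c)
    return (t,r,e,w) if full else (t,r)
def res(P):
    o=[]
    for q,p,Q in D:
        t,r=fk(q,P); o+=list(t-np.array(p)); o+=list(.3*(r*Ro.from_quat(Q).inv()).as_rotvec())
    return o
P=None
best=None
for c in [0,np.pi,np.pi/2,-np.pi/2]:
    s=least_squares(res,[.3,.12,.375,.51,.3,c])
    if best is None or s.cost<best.cost: best=s
P=best.x
LO=np.array([-2.91,-.94,.18,-1.29,.17,-3]);HI=np.array([2.91,2.29,2.7,4.43,2.64,3])
def ik(p,Rt,q0):
    f=lambda q:np.r_[fk(q,P)[0]-p,.3*(fk(q,P)[1]*Rt.inv()).as_rotvec()]
    s=least_squares(f,np.clip(q0,LO+.01,HI-.01),bounds=(LO,HI)); return s.x,np.sqrt(2*s.cost)
def tool(psi,th):  # heading psi, elevation-down th (deg), jaws horizontal, x up
    psi,th=np.radians([psi,th])
    a=np.array([np.cos(psi)*np.cos(th),np.sin(psi)*np.cos(th),-np.sin(th)])
    x=np.array([np.cos(psi)*np.sin(th),np.sin(psi)*np.sin(th),np.cos(th)])
    return Ro.from_matrix(np.c_[x,np.cross(a,x),a]),a
if __name__=='__main__':
    print(P,best.cost)
    G=np.array([.487,.046,.1205])
    q0=D[2][0]
    for th in [15,25,35,45]:
      for psi in [0,20,40,60,80,110]:
        Rt,a=tool(psi,th); out=[]
        for off in [(0,-.09),(0,0.008),(.045,.008)]:
            q,e=min((ik(G+[0,0,off[0]]+a*off[1],Rt,x) for x in (q0,[0,-.5,2.2,-.5,1.5,0],[-.7,0,1.8,1.2,1.5,-1],[-.7,0,1.8,2,1.5,-1])),key=lambda k:k[1]); out.append((round(e,4),np.round(q,2), np.round(fk(q,P,True)[3],2)))
        print(th,psi,[o[0] for o in out],out[0][1],out[1][1],out[2][1],out[1][2])
E
python3 fk.py
```

```text
[0.25958377 0.11967414 0.37567206 0.51216516 0.32261628 1.57099245] 2.6470652006284324e-06
15 0 [np.float64(0.1243), np.float64(0.063), np.float64(0.0682)] [ 0.46 -0.04  2.7   4.04  1.04 -2.02] [-0.11 -0.03  2.7   3.12  0.85 -1.59] [-0.09 -0.43  2.7   3.16  0.37 -1.62] [0.23 0.1  0.18]
15 20 [np.float64(0.0829), np.float64(0.0388), np.float64(0.0439)] [-1.3  -0.16  2.7   1.21  1.53 -0.94] [-0.86 -0.09  2.7   1.69  1.21 -1.01] [-0.84 -0.35  2.7   1.56  1.17 -0.71] [ 0.24 -0.09  0.19]
15 40 [np.float64(0.0), np.float64(0.0), np.float64(0.0)] [-1.3  -0.18  2.65  1.07  1.62 -0.97] [-0.95 -0.01  2.59  1.37  1.39 -1.  ] [-0.95 -0.19  2.6   1.34  1.43 -0.83] [ 0.25 -0.15  0.2 ]
15 60 [np.float64(0.0), np.float64(0.0), np.float64(0.0)] [-1.1   0.21  2.26  0.96  1.7  -1.01] [-0.88  0.24  2.3   1.13  1.55 -1.01] [-0.88  0.12  2.31  1.13  1.6  -0.91] [ 0.34 -0.22  0.2 ]
15 80 [np.float64(0.0), np.float64(0.0), np.float64(0.0)] [-0.91  0.47  1.89  0.83  1.84 -1.01] [-0.77  0.45  2.    0.94  1.71 -1.01] [-0.77  0.35  2.01  0.95  1.77 -0.94] [ 0.43 -0.25  0.2 ]
15 110 [np.float64(0.0), np.float64(
[... 2943 characters left out ...]
6   2.49  0.8   1.38 -0.24] [-0.67 -0.34  2.47  0.92  1.05 -0.29] [-0.67 -0.43  2.43  0.87  1.13 -0.18] [ 0.32 -0.1   0.34]
45 60 [np.float64(0.0), np.float64(0.0), np.float64(0.0)] [-0.85 -0.23  2.23  0.74  1.48 -0.53] [-0.67 -0.1   2.27  0.83  1.25 -0.54] [-0.67 -0.18  2.24  0.8   1.33 -0.45] [ 0.38 -0.15  0.34]
45 80 [np.float64(0.0), np.float64(0.0), np.float64(0.0)] [-0.75  0.06  1.96  0.64  1.61 -0.71] [-0.62  0.12  2.06  0.7   1.42 -0.72] [-0.62  0.04  2.03  0.69  1.5  -0.66] [ 0.45 -0.17  0.34]
45 110 [np.float64(0.0), np.float64(0.0), np.float64(0.0)] [-0.56  0.39  1.57  0.46  1.82 -0.95] [-0.49  0.37  1.75  0.5   1.65 -0.96] [-0.49  0.31  1.72  0.5   1.72 -0.92] [ 0.56 -0.16  0.34]
```

```bash
cat >> h.py <<'E'
from scipy.spatial.transform import Rotation as Ro
import fk
G=np.array([.487,.046,.1205])
def rel(p,Rt):
    s=st(); Rc=Ro.from_quat(s['orientation'])
    d=Rc.inv().apply(np.array(p)-s['ee_pos']); r=(Rc.inv()*Rt).as_rotvec()
    q,e=fk.ik(np.array(p),Rt,s['qpos']); print('shift',np.round(d,4),'rot',np.round(r,4),'ik',np.round(q,2),round(e,5)); return d,r
E
python3 - <<'E'
from h import *
Rt,a=fk.tool(48,20)
rel([.37,-.09,.24],Rt)
E
```

```text
t 1.45 pos [ 0.293  -0.1868  0.2719] q [ 0.9134  0.2993  0.2635 -0.0821] F [ 0.82 -0.35 -1.47] T [-0.14  0.25  0.02] w 1.001 qpos [-1.455 -0.589  2.21   0.496  1.785 -0.476]
shift [ 0.0843 -0.033   0.0901] rot [ 0.1685  0.661  -0.1263] ik [-1.43 -0.26  2.39  0.87  1.9  -0.81] 0.0
```

Request:
{"method": "apply_moves", "body": {"moves": [[0.02,-0.007,0.02,0.034,0.132,-0.025,1],[0.017,-0.007,0.02,0.034,0.132,-0.025,1],[0.014,-0.007,0.022,0.034,0.132,-0.025,1],[0.01,-0.007,0.022,0.034,0.132,-0.025,1],[0.006,-0.007,0.022,0.034,0.132,-0.025,1]]}}

```text
clock: 2.08
ee_pos: [0.3661, -0.0805, 0.2484]
orientation: [0.745, 0.331, 0.531, -0.232]
contact_force: [-0.3, -0.9, -0.6]
width: 1.0
```

```bash
python3 - <<'E'
from h import *
Rt,a=fk.tool(48,20)
print(G-[0,0,.004]-.1*a)
rel(G-[0,0,.004]-.1*a,Rt)
E
```

```text
[ 0.42412229 -0.02383277  0.15070201]
t 2.075 pos [ 0.3661 -0.0805  0.2484] q [ 0.7446  0.331   0.5314 -0.2317] F [-0.26 -0.87 -0.64] T [-0.37  0.23  0.01] w 1.0 qpos [-1.441 -0.233  2.371  0.875  1.914 -0.823]
shift [-0.0658  0.0041  0.1085] rot [ 0.0078 -0.015   0.0043] ik [-1.21 -0.11  2.49  0.99  1.62 -0.91] 0.0
```

Request:
{"method": "apply_moves", "body": {"moves": [[-0.022,0.001,0.036,0.003,-0.005,0.001,1],[-0.022,0.001,0.036,0.003,-0.005,0.001,1],[-0.022,0.001,0.036,0.003,-0.005,0.001,1],[0,0,0,0,0,0,1]]}}

```text
clock: 2.58
ee_pos: [0.4234, -0.0208, 0.1459]
orientation: [0.748, 0.332, 0.523, -0.235]
contact_force: [0.6, -0.2, 0.7]
width: 1.004
```

```bash
python3 - <<'E'
from h import *
Rt,a=fk.tool(48,20)
s=st(); im,d,p=cam('wrist'); save(im,'wrist1.png'); w=cloud(d,p); np.savez('wrist1.npz',im=im,d=d,w=w)
im,d,p=cam('side'); save(im[130:310,200:420].repeat(3,0).repeat(3,1),'side1.png')
rel(G-[0,0,.004]+.01*a,Rt)
E
```

```text
t 2.575 pos [ 0.4234 -0.0208  0.1459] q [ 0.7485  0.3324  0.5235 -0.2352] F [ 0.58 -0.15  0.7 ] T [-0.35  0.2  -0.01] w 1.004 qpos [-1.209  0.028  2.414  0.987  1.589 -0.958]
t 2.675 pos [ 0.424  -0.0237  0.1475] q [ 0.7486  0.3332  0.524  -0.2322] F [ 0.45 -0.44 -0.  ] T [-0.34  0.28 -0.04] w 0.999 qpos [-1.212  0.024  2.411  0.987  1.59  -0.957]
shift [0.0031 0.     0.1089] rot [0.0017 0.001  0.001 ] ik [-0.9   0.03  2.47  1.23  1.39 -0.93] 0.0
```

View pics/wrist1.png

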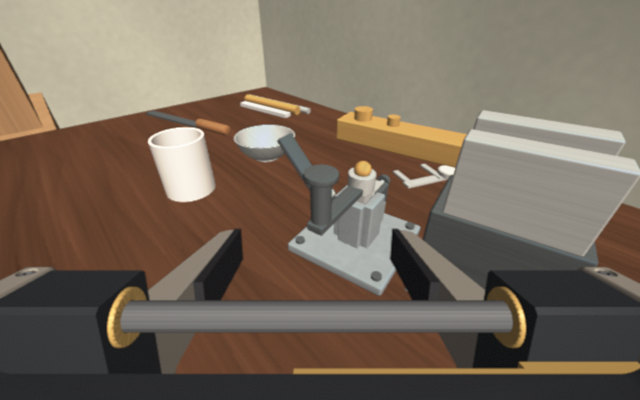

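View pics/side1.png

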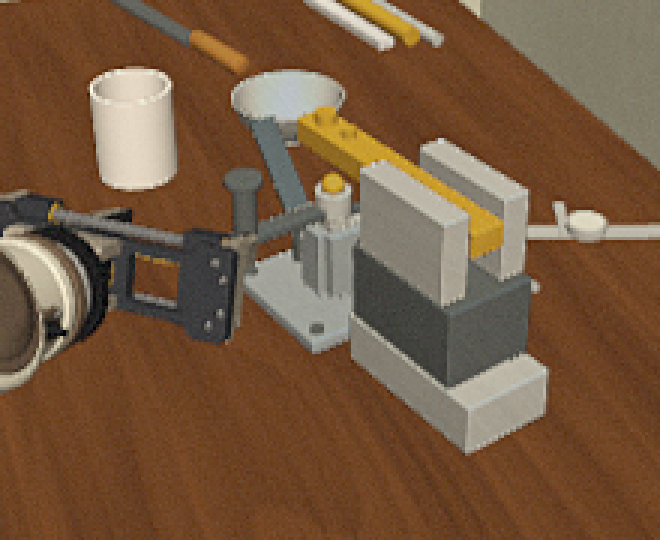

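The wrist view shows the post at (320,205) with its cap at (320,175), centred between the fingers. The vice jaw on the right is clear of the gripper. I'll check the post's position from this view.

```bash
python3 - <<'E'
from h import *
Z=np.load('wrist1.npz');w=Z['w'];im=Z['im']
for v in [178,190,200,205,210,220]: 
    row=w[v,300:340]; 
    sel=np.linalg.norm(row[:,:2]-G[:2],axis=1)<.03
    us=np.where(sel)[0]+300
    print(v,us.min() if len(us) else None,us.max() if len(us) else None,np.round(w[v,(us.min()+us.max())//2],4) if len(us) else '')
print('crown',np.round(w[164,362],4), np.round(w[168,320],4))
for u,v in [(360,125),(360,130),(400,135),(400,140),(430,145),(400,125)]: print(u,v,im[v,u],np.round(w[v,u],4))
E
```

```text
178 304 338 [0.4803 0.0365 0.1473]
190 310 332 [0.4806 0.0367 0.1351]
200 311 331 [0.4807 0.0368 0.1245]
205 311 337 [0.4823 0.0345 0.1195]
210 311 339 [0.4841 0.035  0.1128]
220 310 337 [0.4828 0.0361 0.1013]
crown [0.5658 0.0621 0.1205] [0.4908 0.0491 0.148 ]
360 125 [189 147  82] [nan nan nan]
360 130 [159 121  68] [0.553  0.0585 0.1641]
400 135 [158 120  67] [0.5615 0.0183 0.1686]
400 140 [157 118  67] [0.5624 0.0179 0.1636]
430 145 [160 121  68] [ 0.5693 -0.0083  0.1651]
400 125 [224 175  97] [0.5774 0.0298 0.1709]
```

Request:
{"method": "apply_moves", "body": {"moves": [[0.001,0,0.035,0,0,0,1],[0.001,0,0.035,0,0,0,1],[0.001,0,0.035,0,0,0,1],[0,0,0,0,0,0,1]]}}

```text
clock: 3.18
ee_pos: [0.4962, 0.0427, 0.1189]
orientation: [0.749, 0.335, 0.527, -0.223]
contact_force: [0.4, 0.1, 0.8]
width: 1.002
```

```bash
python3 - <<'E'
from h import *
Rt,a=fk.tool(48,20)
G[1]=.045
rel(G-[0,0,.004]+.01*a,Rt)
im,d,p=cam('wrist'); save(im,'wrist2.png')
Z=np.load('wrist1.npz');w=Z['w'];im=Z['im'].astype(int)
for u in [355,370,385,400,415,430,445]:
    vs=[v for v in range(120,170) if im[v,u,0]-im[v,u,2]>60 and .54<w[v,u,0]<.6]
    if vs: print(u,min(vs),max(vs),np.round(w[max(vs),u],4),np.round(w[max(vs)-1,u],4), np.round(w[min(vs)+1,u],4))
E
```

```text
t 3.175 pos [0.4962 0.0427 0.1189] q [ 0.7485  0.3352  0.5268 -0.2234] F [0.44 0.09 0.76] T [-0.3   0.21 -0.03] w 1.002 qpos [-0.911  0.145  2.375  1.234  1.377 -0.964]
shift [-0.0037 -0.0086  0.0066] rot [0.0147 0.0036 0.0146] ik [-0.9   0.03  2.47  1.23  1.39 -0.93] 0.0
355 120 169 [0.5612 0.0677 0.1137] [0.5618 0.0683 0.1146] [0.5534 0.0661 0.1711]
370 120 169 [0.5715 0.0548 0.1151] [0.5708 0.0544 0.1168] [0.564  0.0558 0.1712]
385 120 150 [0.5607 0.0315 0.1494] [0.5606 0.0316 0.1504] [0.575  0.0458 0.1712]
400 121 153 [0.5634 0.0163 0.1507] [0.5635 0.0165 0.1516] [0.5843 0.0347 0.1709]
415 124 157 [0.5685 0.0031 0.1496] [0.5679 0.0029 0.1509] [0.5879 0.02   0.1709]
430 127 161 [ 0.5722 -0.0103  0.1492] [ 0.571  -0.0107  0.1508] [0.5916 0.0063 0.1708]
445 130 164 [ 0.5739 -0.0236  0.1507] [ 0.5743 -0.0232  0.1514] [ 0.5946 -0.0071  0.1709]
```

View pics/wrist2.png

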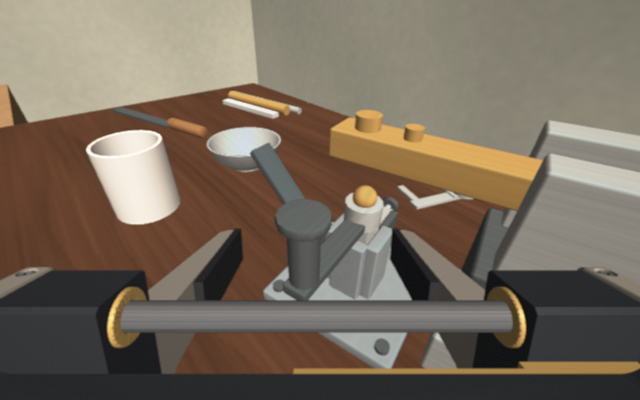

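Request:
{"method": "apply_moves", "body": {"moves": [[-0.004,-0.008,0.005,0.014,0.003,0.014,1],[0,0,0,0,0,0,1]]}}

```text
clock: 3.48
ee_pos: [0.4933, 0.0465, 0.1148]
orientation: [0.749, 0.333, 0.525, -0.23]
contact_force: [-0.3, -0.7, 0.1]
width: 0.998
```

```bash
python3 - <<'E'
from h import *
Rt,a=fk.tool(48,20)
G[1]=.045
rel(G-[0,0,.004]+.01*a,Rt)
E
```

```text
t 3.475 pos [0.4933 0.0465 0.1148] q [ 0.7487  0.333   0.525  -0.23  ] F [-0.27 -0.69  0.11] T [-0.35  0.21 -0.03] w 0.998 qpos [-0.91   0.158  2.377  1.232  1.379 -0.967]
shift [-0.0002 -0.0037  0.0044] rot [0.0059 0.0009 0.0034] ik [-0.9   0.03  2.47  1.23  1.39 -0.93] 0.0
```

Request:
{"method": "apply_moves", "body": {"moves": [[0,-0.004,0.004,0.006,0,0.003,1],[0,0,0,0,0,0,0.1],[0,0,0,0,0,0,0.1],[0,0,0,0,0,0,0.1],[0,0,0,0,0,0,0.1]], "grip_force": 40}}

```text
clock: 4.1
ee_pos: [0.493, 0.0509, 0.1137]
orientation: [0.749, 0.333, 0.524, -0.232]
contact_force: [0.1, -0.7, -1.0]
width: 0.584
```

```bash
python3 - <<'E'
from h import *
st();im,d,p=cam('wrist'); save(im,'wrist3.png');st()
E
```

```text
t 4.1 pos [0.493  0.0509 0.1137] q [ 0.7487  0.3329  0.524  -0.2323] F [ 0.05 -0.66 -1.04] T [-0.35  0.28 -0.05] w 0.584 qpos [-0.902  0.159  2.38   1.236  1.375 -0.966]
t 4.15 pos [0.493  0.0509 0.1137] q [ 0.7487  0.3329  0.524  -0.2324] F [0.78 0.3  1.17] T [-0.32  0.23  0.  ] w 0.544 qpos [-0.902  0.159  2.38   1.236  1.375 -0.966]
```

View pics/wrist3.png

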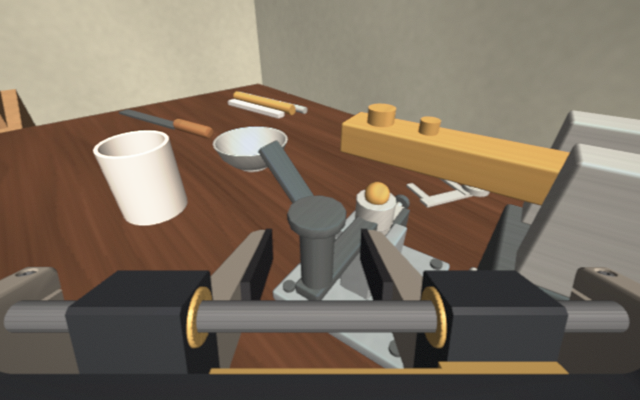

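The post is centred at (317,250) between the closing pads and sits below the cap. I'll keep closing.

Request:
{"method": "apply_moves", "body": {"moves": [[0,0,0,0,0,0,0.1],[0,0,0,0,0,0,0.1],[0,0,0,0,0,0,0.1],[0,0,0,0,0,0,0.1],[0,0,0,0,0,0,0.1]]}}

```text
clock: 4.78
ee_pos: [0.4932, 0.0508, 0.1137]
orientation: [0.749, 0.333, 0.524, -0.232]
contact_force: [0.2, -0.3, 0.3]
width: 0.205
```

```bash
python3 - <<'E'
from h import *
st();im,d,p=cam('wrist'); save(im,'wrist4.png');st()
E
```

```text
t 4.775 pos [0.4932 0.0508 0.1137] q [ 0.7488  0.3328  0.5241 -0.2322] F [ 0.21 -0.29  0.26] T [-0.27  0.21 -0.02] w 0.205 qpos [-0.902  0.16   2.379  1.236  1.375 -0.966]
t 4.825 pos [0.4932 0.0508 0.1137] q [ 0.7488  0.3328  0.524  -0.2322] F [ 0.02 -0.11 -0.22] T [-0.35  0.25 -0.07] w 0.207 qpos [-0.902  0.16   2.379  1.236  1.375 -0.966]
```

View pics/wrist4.png

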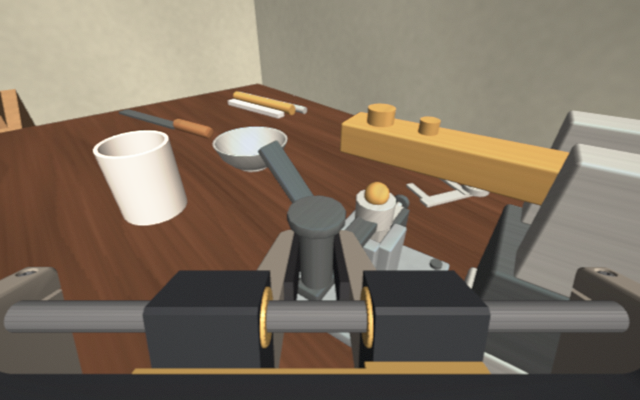

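Gripped: width 0.206 is 19 mm, and the view shows the pads on the post under the cap. I'll lift in small steps and watch the force.

Request:
{"method": "apply_moves", "body": {"moves": [[0.00094,0,-0.00034,0,0,0,0.1]]}}

```text
clock: 4.95
ee_pos: [0.4932, 0.0507, 0.1143]
orientation: [0.749, 0.333, 0.524, -0.232]
contact_force: [4.3, 1.7, -3.7]
width: 0.204
```

Request:
{"method": "apply_moves", "body": {"moves": [[0.00094,0,-0.00034,0,0,0,0.1]]}}

```text
clock: 5.08
ee_pos: [0.4932, 0.0507, 0.115]
orientation: [0.749, 0.333, 0.523, -0.232]
contact_force: [4.5, 1.6, -3.9]
width: 0.205
```

Request:
{"method": "apply_moves", "body": {"moves": [[0.00094,0,-0.00034,0,0,0,0.1]]}}

```text
clock: 5.2
ee_pos: [0.4931, 0.0508, 0.1158]
orientation: [0.75, 0.333, 0.523, -0.232]
contact_force: [3.8, 1.6, -4.3]
width: 0.206
```

Request:
{"method": "apply_moves", "body": {"moves": [[0.00094,0,-0.00034,0,0,0,0.1]]}}

```text
clock: 5.32
ee_pos: [0.4931, 0.0507, 0.1163]
orientation: [0.75, 0.332, 0.523, -0.231]
contact_force: [9.4, 3.8, -9.6]
width: 0.205
```

Request:
{"method": "apply_moves", "body": {"moves": [[0.00094,0,-0.00034,0,0,0,0.1]]}}

```text
clock: 5.45
ee_pos: [0.4931, 0.0507, 0.1164]
orientation: [0.751, 0.332, 0.522, -0.231]
contact_force: [10.3, 5.4, -11.6]
width: 0.206
```

Request:
{"method": "apply_moves", "body": {"moves": [[0.00094,0,-0.00034,0,0,0,0.1]]}}

```text
clock: 5.58
ee_pos: [0.4931, 0.0507, 0.1164]
orientation: [0.752, 0.332, 0.521, -0.23]
contact_force: [11.5, 5.4, -10.3]
width: 0.203
```

Request:
{"method": "apply_moves", "body": {"moves": [[0.00094,0,-0.00034,0,0,0,0.1]]}}

```text
clock: 5.7
ee_pos: [0.4931, 0.0507, 0.1164]
orientation: [0.753, 0.332, 0.52, -0.23]
contact_force: [12.1, 5.9, -10.9]
width: 0.204
```

Request:
{"method": "apply_moves", "body": {"moves": [[0.00094,0,-0.00034,0,0,0,0.1]]}}

```text
clock: 5.82
ee_pos: [0.4931, 0.0506, 0.1164]
orientation: [0.754, 0.332, 0.519, -0.229]
contact_force: [11.6, 4.5, -11.2]
width: 0.207
```

Request:
{"method": "apply_moves", "body": {"moves": [[0.00094,0,-0.00034,0,0,0,0.1]]}}

```text
clock: 5.95
ee_pos: [0.4931, 0.0506, 0.1165]
orientation: [0.754, 0.331, 0.519, -0.228]
contact_force: [10.9, 5.6, -11.5]
width: 0.206
```

Request:
{"method": "apply_moves", "body": {"moves": [[0.00094,0,-0.00034,0,0,0,0.1]]}}

```text
clock: 6.08
ee_pos: [0.4931, 0.0506, 0.1165]
orientation: [0.755, 0.331, 0.518, -0.228]
contact_force: [11.5, 5.3, -11.2]
width: 0.208
```

```bash
python3 - <<'E'
from h import *
Rt,a=fk.tool(48,20)
s=st(); Rc=Ro.from_quat(s['orientation']); print(np.round((Rc.inv()*Rt).as_rotvec(),4), Rc.inv().apply([0,0,1]), Rc.inv().apply(s['contact_force']))
E
```

```text
t 6.075 pos [0.4931 0.0506 0.1165] q [ 0.7553  0.331   0.5177 -0.2279] F [ 11.47   5.27 -11.15] T [-1.23  0.61 -0.68] w 0.208 qpos [-0.897  0.125  2.389  1.23   1.362 -0.934]
[ 0.0094  0.0193 -0.0051] [ 0.93292307 -0.0015284  -0.36007252] [-6.20267418  4.88858169 14.87476466]
```

Request:
{"method": "apply_moves", "body": {"moves": [[0.0018,0,0.0,0.002,0.006,-0.001,0.1]]}}

```text
clock: 6.2
ee_pos: [0.4932, 0.0508, 0.1167]
orientation: [0.755, 0.331, 0.518, -0.228]
contact_force: [0.8, -2.3, -10.5]
width: 0.208
```

Request:
{"method": "apply_moves", "body": {"moves": [[0.0018,0,0.0,0.002,0.006,-0.001,0.1]]}}

```text
clock: 6.32
ee_pos: [0.4932, 0.0508, 0.117]
orientation: [0.754, 0.332, 0.519, -0.229]
contact_force: [-2.2, -5.1, -9.8]
width: 0.208
```

Request:
{"method": "apply_moves", "body": {"moves": [[0.0018,0,0.0,0.002,0.006,-0.001,0.1]]}}

```text
clock: 6.45
ee_pos: [0.4933, 0.0508, 0.1176]
orientation: [0.753, 0.332, 0.52, -0.23]
contact_force: [-2.8, -5.9, -9.8]
width: 0.204
```

Request:
{"method": "apply_moves", "body": {"moves": [[0.002,0,-0.0003,0.001,0.005,-0.001,0.1]]}}

```text
clock: 6.58
ee_pos: [0.4932, 0.0508, 0.1186]
orientation: [0.752, 0.332, 0.521, -0.231]
contact_force: [-0.1, -4.4, -14.2]
width: 0.205
```

Request:
{"method": "apply_moves", "body": {"moves": [[0.002,0,-0.0003,0.001,0.004,-0.001,0.1]]}}

```text
clock: 6.7
ee_pos: [0.4933, 0.0509, 0.1199]
orientation: [0.751, 0.332, 0.521, -0.231]
contact_force: [-1.4, -5.6, -11.9]
width: 0.202
```

Request:
{"method": "apply_moves", "body": {"moves": [[0.002,0,-0.0003,0,0.003,0,0.1]]}}

```text
clock: 6.82
ee_pos: [0.4933, 0.0509, 0.1212]
orientation: [0.751, 0.332, 0.522, -0.232]
contact_force: [-5.3, -8.1, -9.3]
width: 0.201
```

Request:
{"method": "apply_moves", "body": {"moves": [[0.002,0,-0.0003,0,0.003,0,0.1]]}}

```text
clock: 6.95
ee_pos: [0.4934, 0.051, 0.1237]
orientation: [0.75, 0.332, 0.523, -0.232]
contact_force: [-11.1, -10.8, -3.9]
width: 0.207
```

Request:
{"method": "apply_moves", "body": {"moves": [[0.002,0,-0.0003,0,0.003,0,0.1]]}}

```text
clock: 7.08
ee_pos: [0.4933, 0.0509, 0.1255]
orientation: [0.749, 0.332, 0.524, -0.233]
contact_force: [-4.9, -7.3, -10.3]
width: 0.204
```

Request:
{"method": "apply_moves", "body": {"moves": [[0.002,0,-0.0003,0,0.003,0,0.1]]}}

```text
clock: 7.2
ee_pos: [0.4933, 0.0509, 0.127]
orientation: [0.749, 0.332, 0.524, -0.233]
contact_force: [-3.4, -5.5, -12.1]
width: 0.206
```

Request:
{"method": "apply_moves", "body": {"moves": [[0.0016,0,-0.0004,0,0.001,0,0.1]]}}

```text
clock: 7.32
ee_pos: [0.4932, 0.0509, 0.1282]
orientation: [0.749, 0.332, 0.524, -0.233]
contact_force: [0.8, -3.4, -13.4]
width: 0.209
```

Request:
{"method": "apply_moves", "body": {"moves": [[0.0016,0,-0.0004,0,0.001,0,0.1]]}}

```text
clock: 7.45
ee_pos: [0.4933, 0.0509, 0.1302]
orientation: [0.749, 0.332, 0.525, -0.233]
contact_force: [-7.9, -9.2, -4.6]
width: 0.21
```

Request:
{"method": "apply_moves", "body": {"moves": [[0.0016,0,-0.0004,0,0.001,0,0.1]]}}

```text
clock: 7.58
ee_pos: [0.4933, 0.051, 0.1325]
orientation: [0.748, 0.332, 0.525, -0.234]
contact_force: [-6.1, -7.0, -9.7]
width: 0.204
```

Request:
{"method": "apply_moves", "body": {"moves": [[0.0016,0,-0.0004,0,0.001,0,0.1]]}}

```text
clock: 7.7
ee_pos: [0.4933, 0.0509, 0.1341]
orientation: [0.748, 0.332, 0.526, -0.234]
contact_force: [-3.3, -6.6, -11.2]
width: 0.207
```

Request:
{"method": "apply_moves", "body": {"moves": [[0.0016,0,-0.0004,0,0.001,0,0.1]]}}

```text
clock: 7.82
ee_pos: [0.4932, 0.0509, 0.1356]
orientation: [0.748, 0.332, 0.526, -0.234]
contact_force: [-1.2, -4.2, -13.3]
width: 0.209
```

Request:
{"method": "apply_moves", "body": {"moves": [[0.0016,0,-0.0004,0,0.001,0,0.1]]}}

```text
clock: 7.95
ee_pos: [0.4933, 0.0509, 0.137]
orientation: [0.748, 0.332, 0.526, -0.234]
contact_force: [-1.8, -5.2, -12.4]
width: 0.206
```

Request:
{"method": "apply_moves", "body": {"moves": [[0.0013,0,-0.0005,0,0,0,0.1]]}}

```text
clock: 8.07
ee_pos: [0.4933, 0.051, 0.1395]
orientation: [0.747, 0.332, 0.527, -0.234]
contact_force: [-6.1, -6.9, -3.9]
width: 0.212
```

Request:
{"method": "apply_moves", "body": {"moves": [[0.0008,0,-0.0003,0,0,0,0.1]]}}

```text
clock: 8.2
ee_pos: [0.4933, 0.0509, 0.141]
orientation: [0.746, 0.332, 0.527, -0.235]
contact_force: [-1.7, -4.9, -10.8]
width: 0.206
```

Request:
{"method": "apply_moves", "body": {"moves": [[0.0008,0,-0.0003,0,0,0,0.1]]}}

```text
clock: 8.32
ee_pos: [0.4932, 0.0509, 0.1421]
orientation: [0.746, 0.332, 0.527, -0.235]
contact_force: [0.4, -4.5, -11.5]
width: 0.207
```

Request:
{"method": "apply_moves", "body": {"moves": [[0.0014,0,-0.0004,0,0.001,0,0.1]]}}

```text
clock: 8.45
ee_pos: [0.4933, 0.0509, 0.1434]
orientation: [0.746, 0.332, 0.527, -0.235]
contact_force: [-0.4, -5.2, -13.6]
width: 0.201
```

Request:
{"method": "apply_moves", "body": {"moves": [[0.0014,0,-0.0004,0,0.001,0,0.1]]}}

```text
clock: 8.57
ee_pos: [0.4933, 0.0509, 0.1445]
orientation: [0.746, 0.332, 0.527, -0.235]
contact_force: [0.6, -5.8, -14.3]
width: 0.208
```

```bash
python3 - <<'E'
from h import *
Rt,a=fk.tool(48,20)
s=st(); Rc=Ro.from_quat(s['orientation']); print(np.round((Rc.inv()*Rt).as_rotvec(),4))
im,d,p=cam('wrist'); w=cloud(d,p);np.savez('wrist5.npz',im=im,d=d,w=w); save(cv2.resize(im[100:280,220:480],None,fx=3,fy=3),'wrist5.png'); st()
E
```

```text
t 8.575 pos [0.4933 0.0509 0.1445] q [ 0.7462  0.332   0.5271 -0.2346] F [  0.58  -5.84 -14.29] T [-2.55  1.94 -0.64] w 0.208 qpos [-0.904  0.061  2.392  1.224  1.414 -0.883]
[ 0.0003 -0.0084 -0.0003]
t 8.625 pos [0.4933 0.0509 0.1446] q [ 0.7461  0.3321  0.5273 -0.2347] F [ -0.89  -6.09 -14.22] T [-2.45  1.88 -0.52] w 0.21 qpos [-0.904  0.06   2.392  1.224  1.414 -0.883]
```

View pics/wrist5.png

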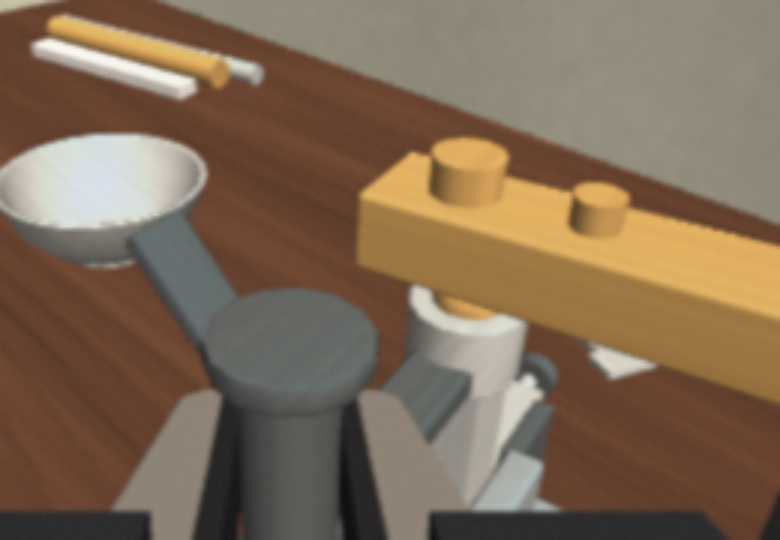

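Request:
{"method": "apply_moves", "body": {"moves": [[0.0012,0,-0.0005,0,-0.001,0,0.1]]}}

```text
clock: 8.75
ee_pos: [0.4933, 0.051, 0.1465]
orientation: [0.746, 0.332, 0.527, -0.235]
contact_force: [-5.2, -8.0, -6.0]
width: 0.205
```

Request:
{"method": "apply_moves", "body": {"moves": [[0.0003,0,-0.0001,0,0,0,0.1]]}}

```text
clock: 8.88
ee_pos: [0.4933, 0.051, 0.1477]
orientation: [0.745, 0.332, 0.528, -0.235]
contact_force: [-6.8, -8.5, -7.2]
width: 0.203
```

Request:
{"method": "apply_moves", "body": {"moves": [[0.0003,0,-0.0001,0,0,0,0.1]]}}

```text
clock: 9.0
ee_pos: [0.4933, 0.0509, 0.1485]
orientation: [0.745, 0.333, 0.528, -0.235]
contact_force: [-0.5, -4.4, -13.8]
width: 0.209
```

Request:
{"method": "apply_moves", "body": {"moves": [[0.0016,0,-0.0005,0,-0.001,0,0.1]]}}

```text
clock: 9.12
ee_pos: [0.4932, 0.0509, 0.1499]
orientation: [0.746, 0.333, 0.528, -0.235]
contact_force: [1.7, -4.8, -15.9]
width: 0.207
```

Request:
{"method": "apply_moves", "body": {"moves": [[0.0016,0,-0.0005,0,0,0,0.1]]}}

```text
clock: 9.25
ee_pos: [0.4932, 0.0509, 0.1511]
orientation: [0.746, 0.332, 0.527, -0.235]
contact_force: [3.4, -4.8, -18.0]
width: 0.208
```

Request:
{"method": "apply_moves", "body": {"moves": [[0.0016,0,-0.0005,0,0,0,0.1]]}}

```text
clock: 9.38
ee_pos: [0.4932, 0.0509, 0.1522]
orientation: [0.747, 0.332, 0.526, -0.235]
contact_force: [5.2, -4.8, -18.6]
width: 0.201
```

Request:
{"method": "apply_moves", "body": {"moves": [[0.0015,0,-0.0004,0,0.001,0,0.1]]}}

```text
clock: 9.5
ee_pos: [0.4932, 0.0509, 0.153]
orientation: [0.747, 0.332, 0.526, -0.234]
contact_force: [4.4, -4.4, -19.9]
width: 0.204
```

```bash
python3 - <<'E'
from h import *
st()
E
```

```text
t 9.5 pos [0.4932 0.0509 0.153 ] q [ 0.747   0.332   0.5261 -0.2343] F [  4.38  -4.42 -19.94] T [-3.13  2.24 -0.99] w 0.204 qpos [-0.903  0.028  2.395  1.218  1.422 -0.854]
```

Request:
{"method": "apply_moves", "body": {"moves": [[0.0015,0,-0.0004,0,0.001,0,0.1]]}}

```text
clock: 9.62
ee_pos: [0.4933, 0.051, 0.1548]
orientation: [0.747, 0.332, 0.527, -0.234]
contact_force: [-4.1, -7.8, -12.2]
width: 0.21
```

Click 5 has passed: the pull dropped from 19.9 to 12.2 N at z = 0.1548. Contact extrapolates to z ≈ 0.1424, between clicks 3 and 4, so clicks 4 and 5 are the two further ones. Now I'll ease the column down onto the pawl.

Request:
{"method": "apply_moves", "body": {"moves": [[-0.0006,0,0.0002,0,0,0,0.1],[-0.0006,0,0.0002,0,0,0,0.1]]}}

```text
clock: 9.88
ee_pos: [0.4933, 0.051, 0.1548]
orientation: [0.746, 0.332, 0.527, -0.235]
contact_force: [-2.1, -5.7, -11.8]
width: 0.206
```

Request:
{"method": "apply_moves", "body": {"moves": [[-0.0006,0,0.0002,0,0,0,0.1]]}}

```text
clock: 10.0
ee_pos: [0.4933, 0.051, 0.1548]
orientation: [0.745, 0.333, 0.528, -0.235]
contact_force: [-2.0, -6.9, -12.1]
width: 0.202
```

Request:
{"method": "apply_moves", "body": {"moves": [[0,0,0,0,0,0,0.1]]}}

```text
clock: 10.12
ee_pos: [0.4933, 0.051, 0.1553]
orientation: [0.745, 0.333, 0.528, -0.235]
contact_force: [-0.9, -5.9, -11.8]
width: 0.205
```

Request:
{"method": "apply_moves", "body": {"moves": [[-0.0016,0,0.0006,0,0,0,0.1]]}}

```text
clock: 10.25
ee_pos: [0.4933, 0.051, 0.1543]
orientation: [0.744, 0.333, 0.529, -0.236]
contact_force: [-4.0, -7.0, -10.5]
width: 0.205
```

Request:
{"method": "apply_moves", "body": {"moves": [[-0.0016,0,0.0006,0,0,0,0.1]]}}

```text
clock: 10.38
ee_pos: [0.4933, 0.051, 0.1539]
orientation: [0.743, 0.333, 0.53, -0.236]
contact_force: [-10.9, -9.9, -4.7]
width: 0.207
```

Request:
{"method": "apply_moves", "body": {"moves": [[-0.001,0,-0.0008,0,-0.004,0,0.1]]}}

```text
clock: 10.5
ee_pos: [0.493, 0.0508, 0.1547]
orientation: [0.743, 0.333, 0.53, -0.236]
contact_force: [14.3, 8.4, -11.3]
width: 0.21
```

Request:
{"method": "apply_moves", "body": {"moves": [[-0.0004,0,-0.0003,0,-0.002,0,0.1]]}}

```text
clock: 10.62
ee_pos: [0.4932, 0.0509, 0.1555]
orientation: [0.743, 0.333, 0.53, -0.237]
contact_force: [6.3, -1.0, -12.4]
width: 0.208
```

Request:
{"method": "apply_moves", "body": {"moves": [[-0.002,0,0.0004,0,0,0,0.1]]}}

```text
clock: 10.75
ee_pos: [0.4932, 0.0509, 0.1543]
orientation: [0.742, 0.333, 0.531, -0.237]
contact_force: [2.3, -3.1, -10.6]
width: 0.209
```

Request:
{"method": "apply_moves", "body": {"moves": [[-0.002,0,0.0002,0,0,0,0.1]]}}

```text
clock: 10.88
ee_pos: [0.4932, 0.0509, 0.1539]
orientation: [0.741, 0.334, 0.532, -0.238]
contact_force: [0.3, -3.0, -2.4]
width: 0.208
```

Request:
{"method": "apply_moves", "body": {"moves": [[-0.001,0,0,0,0,0,0.1]]}}

```text
clock: 11.0
ee_pos: [0.4932, 0.0509, 0.154]
orientation: [0.74, 0.334, 0.533, -0.238]
contact_force: [2.1, 0.0, -4.4]
width: 0.206
```

The column is resting at z = 0.1539, within 0.2 mm of the fifth notch (start + 40 mm), and it carries almost no pull. I'll open the gripper.

Request:
{"method": "apply_moves", "body": {"moves": [[0,0,0,0,0,0,0.8],[0,0,0,0,0,0,0.8],[0,0,0,0,0,0,0.8],[0,0,0,0,0,0,0.8],[0,0,0,0,0,0,0.8]]}}

```text
clock: 11.62
ee_pos: [0.4934, 0.0523, 0.1577]
orientation: [0.737, 0.334, 0.536, -0.24]
contact_force: [-0.0, -0.0, 0.6]
width: 0.727
```

```bash
python3 - <<'E'
from h import *
st();im,d,p=cam('wrist'); save(im,'wrist6.png');st()
E
```

```text
t 11.625 pos [0.4934 0.0523 0.1577] q [ 0.7367  0.3343  0.5364 -0.2405] F [-0.04 -0.02  0.6 ] T [-0.31  0.27  0.01] w 0.727 qpos [-0.908  0.048  2.388  1.229  1.448 -0.878]
t 11.675 pos [0.4934 0.0523 0.1577] q [ 0.7367  0.3343  0.5364 -0.2405] F [-0.92 -0.17  0.17] T [-0.37  0.23  0.  ] w 0.771 qpos [-0.908  0.048  2.388  1.228  1.448 -0.878]
```

View pics/wrist6.png

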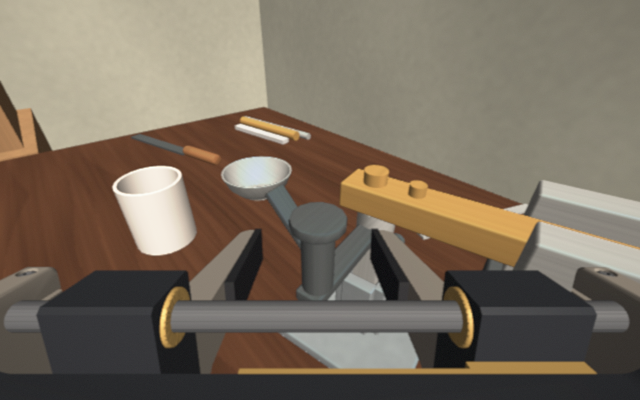

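The fingers are clear of the post, which stands at (318,250). I'll back out.

Request:
{"method": "apply_moves", "body": {"moves": [[0,0,-0.03,0,0,0,0.8],[0,0,-0.045,0,0,0,0.8],[0,0,-0.045,0,0,0,0.8],[0,0,0,0,0,0,0.8]]}}

```text
clock: 12.18
ee_pos: [0.4154, -0.0354, 0.1959]
orientation: [0.737, 0.335, 0.536, -0.241]
contact_force: [0.3, -0.4, -0.5]
width: 0.8
```

```bash
python3 - <<'E'
from h import *
st();im,d,p=cam('wrist'); save(im,'wrist7.png');w=cloud(d,p)
hs=im.astype(int)
x,y,z=w[...,0],w[...,1],w[...,2]
m=(np.hypot(x-.487,y-.045)<.02)&(z>.1)
print('cap top',np.percentile(z[m],[90,95,99]))
m=(z>.06)&(y>.115)&(y<.2)&(x>.5)&(x<.6)&(hs.max(-1)-hs.min(-1)<40)
q=w[m];print(m.sum(),q.max(0))
for a in np.arange(.115,.19,.01):
    k=q[(q[:,1]>a)&(q[:,1]<a+.01)]
    if len(k):print(round(a,3),len(k),np.round(k.mean(0),4))
E
```

```text
t 12.175 pos [ 0.4154 -0.0354  0.1959] q [ 0.7366  0.3348  0.536  -0.241 ] F [ 0.25 -0.42 -0.46] T [-0.32  0.21 -0.01] w 0.8 qpos [-1.254 -0.08   2.396  0.976  1.717 -0.88 ]
cap top [0.18754497 0.18776951 0.18805329]
582 [0.56077618 0.17630019 0.12731151]
0.125 43 [0.5426 0.1317 0.0798]
0.135 108 [0.5443 0.1405 0.0904]
0.145 152 [0.5457 0.1501 0.1011]
0.155 157 [0.5436 0.1601 0.1127]
0.165 121 [0.543  0.1688 0.1224]
0.175 1 [0.551  0.1763 0.1261]
```

View pics/wrist7.png

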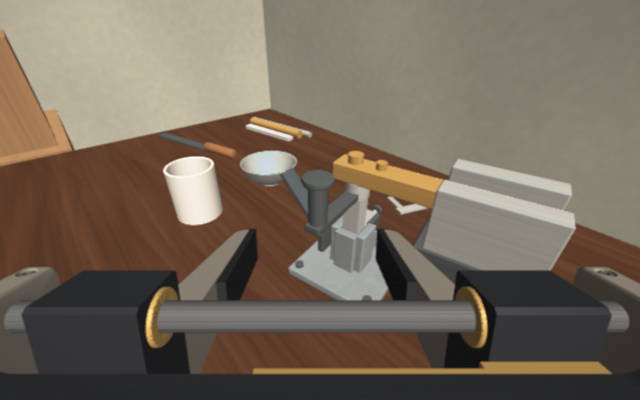

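The cap's top is now at 0.1877 m, up from about 0.1475, so the column has risen 40 mm, or five notches. The lever, at (295,185) in this view, still slants up. Next I'll plan the press.

```bash
cat >> h.py <<'E'
C=np.array([.570,.066]); yaw=np.radians(14); xs=np.array([np.cos(yaw),np.sin(yaw)]); ys=np.array([-xs[1],xs[0]])
H=np.r_[C+.052*ys,.052]
def down(hd):
    h=np.radians(hd); x=np.array([np.cos(h),np.sin(h),0]); z=np.array([0,0,-1.]); return Ro.from_matrix(np.c_[x,np.cross(z,x),z])
def lev(s,phi,dz=0):
    p=np.radians(phi); return H+np.r_[ys*(s*np.cos(p)-.004*np.sin(p)), s*np.sin(p)+.004*np.cos(p)+dz]
E
python3 - <<'E'
from h import *
s=st()
print(H,lev(.083,48),lev(.083,0))
for hd in [104,-76]:
  for P_ in ([.43,.03,.30],lev(.07,48,.1),lev(.07,48),lev(.08,0)):
    for q0 in (s['qpos'],[0,0,1.6,0,1.5,0]):
      q,e=fk.ik(np.array(P_),down(hd),np.array(q0)); print(hd,np.round(P_,3),np.round(q,2),round(e,4))
rel([.43,.03,.30],down(104))
Z=np.load('top0.npz')['w']
for u,v in [(210,237),(205,184)]: print(Z[v,u])
E
```

```text
t 12.225 pos [ 0.4155 -0.0337  0.1955] q [ 0.7362  0.3349  0.5359 -0.2422] F [ 0.49 -0.15  0.36] T [-0.34  0.2   0.  ] w 0.799 qpos [-1.252 -0.079  2.397  0.976  1.716 -0.88 ]
[0.55742006 0.11645538 0.052     ] [0.54470337 0.16745923 0.11635754] [0.53734054 0.19698992 0.056     ]
104 [0.43 0.03 0.3 ] [-0.21 -0.26  1.83  0.    1.57 -0.46] 0.0
104 [0.43 0.03 0.3 ] [-0.21 -0.26  1.83 -0.    1.57 -0.46] 0.0
104 [0.547 0.159 0.207] [ 0.07  0.15  1.62  0.    1.37 -0.17] 0.0
104 [0.547 0.159 0.207] [ 0.07  0.15  1.62  0.    1.37 -0.17] 0.0
104 [0.547 0.159 0.107] [ 0.07  0.22  1.74  0.    1.18 -0.17] 0.0
104 [0.547 0.159 0.107] [ 0.07  0.22  1.74 -0.    1.18 -0.17] 0.0
104 [0.538 0.194 0.056] [ 0.14  0.29  1.77  0.    1.08 -0.11] 0.0
104 [0.538 0.194 0.056] [ 0.14  0.29  1.77 -0.    1.08 -0.11] 0.0
-76 [0.43 0.03 0.3 ] [-0.21 -0.26  1.83  0.    1.57  2.69] 0.0
-76 [0.43 0.03 0.3 ] [-0.21 -0.26  1.83  0.    1.57  2.69] 0.0
-76 [0.547 0.159 0.207] [0.07 0.15 1.62 0.   1.37 2.97] 0.0
-76 [0.547 0.159 0.207] [0.07 0.15 1.62 0.   1.37 2.97] 0.0
-76 [0.547 0.159 0.107] [0.07 0.22 1.74 0.   1.18 2.97] 0.0
-76 [0.547 0.159 0.107] [0.07 0.22 1.74 0.   1.18 2.97] 0.0
-76 [0.538 0.194 0.056] [0.12 0.29 1.78 0.02 1.08 3.  ] 0.0061
-76 [0.538 0.194 0.056] [0.12 0.29 1.78 0.02 1.08 3.  ] 0.0061
t 12.225 pos [ 0.4155 -0.0337  0.1955] q [ 0.7362  0.3349  0.5359 -0.2422] F [ 0.49 -0.15  0.36] T [-0.34  0.2   0.  ] w 0.799 qpos [-1.252 -0.079  2.397  0.976  1.716 -0.88 ]
shift [ 0.1173 -0.0308  0.0225] rot [ 0.6045 -1.1524 -0.8276] ik [-0.21 -0.26  1.83  0.    1.57 -0.46] 0.0
[0.46065221 0.35393686 0.00099326]
[0.63491392 0.3717768  0.00348101]
```

Request:
{"method": "apply_moves", "body": {"moves": [[0.05,-0.005,-0.015,0,0,0,0],[0.045,-0.01,-0.005,0.06,-0.115,-0.083,0],[0.01,-0.01,0.01,0.06,-0.115,-0.083,0],[0,0,0,0.06,-0.115,-0.083,0],[0,0,0,0.06,-0.115,-0.083,0]]}}

```text
clock: 12.85
ee_pos: [0.4101, 0.0074, 0.2961]
orientation: [0.737, 0.561, 0.341, -0.159]
contact_force: [-0.3, 0.6, 0.6]
width: 0.279
```

```bash
python3 - <<'E'
from h import *
rel([.43,.03,.30],down(104))
E
```

```text
t 12.85 pos [0.4101 0.0074 0.2961] q [ 0.7371  0.5614  0.341  -0.159 ] F [-0.33  0.56  0.6 ] T [-0.27  0.1   0.06] w 0.279 qpos [-0.898 -0.449  2.158  0.706  1.752 -0.613]
shift [0.0216 0.012  0.0177] rot [ 0.354  -0.6946 -0.4874] ik [-0.21 -0.26  1.83  0.    1.57 -0.46] 0.0
```

Request:
{"method": "apply_moves", "body": {"moves": [[0.01,0.005,0.005,0.07,-0.137,-0.096,0],[0,0,0,0.07,-0.137,-0.096,0],[0,0,0,0.07,-0.137,-0.096,0],[0,0,0,0.07,-0.137,-0.096,0],[0,0,0,0.07,-0.137,-0.096,0]]}}

```text
clock: 13.48
ee_pos: [0.4181, 0.0231, 0.2979]
orientation: [0.608, 0.794, -0.004, 0.001]
contact_force: [-0.2, 0.4, -0.7]
width: 0.008
```

```bash
python3 - <<'E'
from h import *
rel(lev(.07,48,.12),down(104))
E
```

```text
t 13.475 pos [0.4181 0.0231 0.2979] q [ 0.6079  0.794  -0.0041  0.0009] F [-0.22  0.39 -0.65] T [-0.07 -0.12  0.02] w 0.008 qpos [-0.229 -0.308  1.874 -0.008  1.577 -0.492]
shift [0.098  0.1601 0.0697] rot [-0.0053  0.0064  0.0195] ik [ 0.07  0.14  1.6   0.    1.41 -0.17] 0.0
```

Request:
{"method": "apply_moves", "body": {"moves": [[0.026,0.042,0,0,0,0.005,0],[0.026,0.042,0,0,0,0.005,0],[0.026,0.042,0.01,0,0,0.005,0],[0.02,0.034,0.03,0,0,0.005,0],[0,0,0.03,0,0,0,0]]}}

```text
clock: 14.1
ee_pos: [0.548, 0.1762, 0.221]
orientation: [0.608, 0.794, -0.004, -0.0]
contact_force: [-0.3, 0.3, -0.5]
width: 0.003
```

```bash
python3 - <<'E'
from h import *
rel(lev(.07,48,.02),down(104))
im,d,p=cam('top'); save(cv2.resize(im[140:260,200:400],None,fx=4,fy=4),'top2.png')
im,d,p=cam('side'); save(cv2.resize(im[100:290,200:420],None,fx=3,fy=3),'side2.png')
E
```

```text
t 14.1 pos [0.548  0.1762 0.221 ] q [ 6.078e-01  7.941e-01 -3.700e-03 -5.000e-04] F [-0.27  0.33 -0.49] T [-0.06 -0.04  0.01] w 0.003 qpos [ 0.104  0.161  1.581 -0.005  1.405 -0.16 ]
shift [-0.0159 -0.0051  0.0944] rot [-0.0064  0.0038  0.0199] ik [ 0.07  0.21  1.72 -0.    1.22 -0.17] 0.0
```

View pics/side2.png

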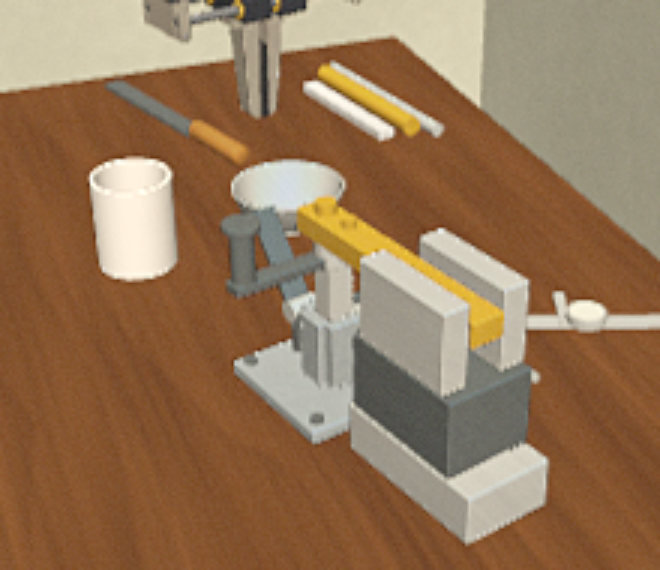

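The gripper is above the lever and the column stands raised with its pad under the bar. I'll descend to just above the lever.

Request:
{"method": "apply_moves", "body": {"moves": [[-0.008,-0.003,0.03,0,0.003,0.01,0],[-0.008,-0.002,0.03,0,0,0.01,0],[0,0,0.028,0,0,0,0],[0,0,0,0,0,0,0]]}}

```text
clock: 14.7
ee_pos: [0.5422, 0.1601, 0.1314]
orientation: [0.615, 0.789, -0.004, -0.004]
contact_force: [-0.2, 1.4, 0.5]
width: 0.003
```

```bash
python3 - <<'E'
from h import *
rel(lev(.07,48,.01),down(104))
im,d,p=cam('wrist'); save(im,'wrist8.png')
im,d,p=cam('side'); save(cv2.resize(im[100:290,200:420],None,fx=3,fy=3),'side3.png')
E
```

```text
t 14.7 pos [0.5422 0.1601 0.1314] q [ 0.6147  0.7887 -0.0043 -0.0041] F [-0.2   1.39  0.54] T [-0.01 -0.08 -0.06] w 0.003 qpos [ 7.400e-02  2.200e-01  1.697e+00 -1.000e-03  1.237e+00 -1.720e-01]
shift [-0.0022  0.0044  0.0146] rot [-0.0117 -0.0012  0.0024] ik [ 0.07  0.21  1.73 -0.    1.2  -0.17] 0.0
```

View pics/wrist8.png

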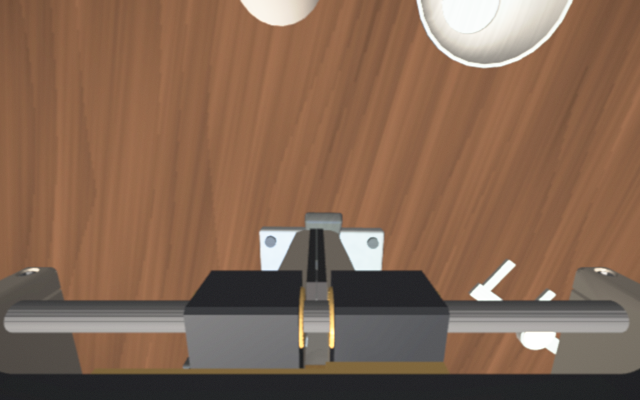

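View pics/side3.png

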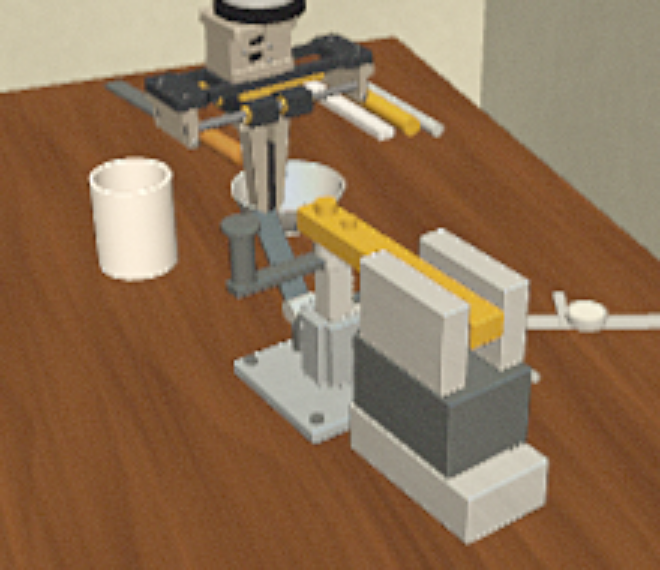

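Request:
{"method": "apply_moves", "body": {"moves": [[-0.002,0.004,0.01,-0.005,0,0,0],[0,0,0.004,0,0,0,0],[0.004,0,0.005,0,0,0,0]]}}

```text
clock: 15.18
ee_pos: [0.5512, 0.1635, 0.119]
orientation: [0.615, 0.789, 0.002, 0.003]
contact_force: [-0.4, -0.9, 4.9]
width: 0.004
```

Request:
{"method": "apply_moves", "body": {"moves": [[0.004,0,0.005,0,0,0,0]]}}

```text
clock: 15.3
ee_pos: [0.5506, 0.1676, 0.1145]
orientation: [0.615, 0.789, 0.003, 0.003]
contact_force: [-2.2, -0.8, 5.2]
width: 0.01
```

```bash
cat > u.py <<'E'
from h import *
s=st(); Rc=Ro.from_quat(s['orientation']); d=np.array(s['ee_pos'])-H
print('u',round(d[:2]@ys,4),'lat',round(d[:2]@xs,4),'z',s['ee_pos'][2],'rot err',np.round((Rc.inv()*down(104)).as_rotvec(),3))
E
python3 u.py
```

```text
t 15.3 pos [0.5506 0.1676 0.1145] q [0.6146 0.7888 0.0025 0.0031] F [-2.21 -0.82  5.19] T [-0.17  0.18 -0.  ] w 0.01 qpos [ 8.600e-02  2.490e-01  1.698e+00 -1.000e-03  1.186e+00 -1.610e-01]
u 0.0513 lat 0.0058 z 0.11450374987233229 rot err [0.008 0.002 0.003]
```

Request:
{"method": "apply_moves", "body": {"moves": [[0.006,-0.002,0.008,0,0,0,0],[0.005,-0.001,0.008,0,0,0,0],[0.004,-0.001,0.008,0,0,0,0]]}}

```text
clock: 15.68
ee_pos: [0.5461, 0.1832, 0.0916]
orientation: [0.615, 0.789, 0.006, 0.006]
contact_force: [2.4, 0.8, 3.9]
width: 0.007
```

```bash
python3 u.py
```

```text
t 15.675 pos [0.5461 0.1832 0.0916] q [0.6146 0.7888 0.0058 0.0057] F [2.39 0.76 3.86] T [ 0.14 -0.53  0.03] w 0.007 qpos [ 0.114  0.273  1.719  0.     1.133 -0.133]
u 0.0675 lat 0.0052 z 0.09160314727473724 rot err [0.016 0.002 0.003]
```

Request:
{"method": "apply_moves", "body": {"moves": [[0.002,-0.002,0.009,0.003,0,0,0],[0.001,-0.001,0.009,0.003,0,0,0],[0,0,0.009,0.003,0,0,0]]}}

```text
clock: 16.05
ee_pos: [0.5423, 0.1868, 0.0628]
orientation: [0.615, 0.789, 0.003, 0.002]
contact_force: [0.0, 2.5, 3.7]
width: 0.006
```

```bash
python3 u.py
```

```text
t 16.05 pos [0.5423 0.1868 0.0628] q [0.6145 0.7889 0.0027 0.0022] F [0.05 2.5  3.74] T [ 0.56 -0.14  0.02] w 0.006 qpos [ 1.210e-01  3.140e-01  1.733e+00  1.000e-03  1.088e+00 -1.270e-01]
u 0.0719 lat 0.0024 z 0.06275533100936664 rot err [0.007 0.    0.003]
```

Request:
{"method": "apply_moves", "body": {"moves": [[0,-0.001,0.005,0,0,0,0]]}}

```text
clock: 16.18
ee_pos: [0.5413, 0.1865, 0.0568]
orientation: [0.615, 0.789, 0.003, 0.002]
contact_force: [2.0, 2.1, 4.6]
width: 0.008
```

Request:
{"method": "apply_moves", "body": {"moves": [[0,0,0.002,0,0,0,0]]}}

```text
clock: 16.3
ee_pos: [0.5414, 0.1865, 0.0558]
orientation: [0.615, 0.789, 0.002, 0.002]
contact_force: [-5.4, 2.0, 21.1]
width: 0.003
```

Request:
{"method": "apply_moves", "body": {"moves": [[0,0,0.0015,0,0,0,0]]}}

```text
clock: 16.42
ee_pos: [0.5414, 0.1865, 0.0558]
orientation: [0.615, 0.789, 0.002, 0.002]
contact_force: [-5.6, 2.0, 18.4]
width: 0.005
```

Request:
{"method": "apply_moves", "body": {"moves": [[0,0,0.0015,0,0,0,0]]}}

```text
clock: 16.55
ee_pos: [0.5414, 0.1865, 0.0559]
orientation: [0.614, 0.789, 0.002, 0.001]
contact_force: [-3.9, 1.1, 16.0]
width: 0.005
```

The lever is at its stop: z = 0.0558 with a firm 20 N. I'll retreat straight up.

Request:
{"method": "apply_moves", "body": {"moves": [[0,0,-0.01,0,0,0,0],[0,0,-0.04,0,0,0,0],[0,0,-0.05,0,0,0,0],[0,0,-0.05,0,0,0,0],[0,0,-0.04,0,0,0,0]]}}

```text
clock: 17.18
ee_pos: [0.5339, 0.1831, 0.2419]
orientation: [0.615, 0.789, -0.008, -0.006]
contact_force: [0.4, 0.6, 0.2]
width: 0.006
```

```bash
python3 - <<'E'
from h import *
st()
im,d,p=cam('side'); save(cv2.resize(im[100:290,200:420],None,fx=3,fy=3),'side4.png')
im,d,p=cam('wrist'); save(im,'wrist9.png'); w=cloud(d,p)
for dd in [.055,.065,.075,.083,.09]:
    q=H+np.r_[dd*ys,0]; m=np.hypot(w[...,0]-q[0],w[...,1]-q[1])<.004; z=w[...,2][m]; print(dd,m.sum(),np.round(np.nanpercentile(z,[50,90]),4) if m.sum() else '')
E
```

```text
t 17.175 pos [0.5339 0.1831 0.2419] q [ 0.6147  0.7887 -0.0083 -0.0056] F [0.38 0.58 0.2 ] T [-0.06 -0.11  0.02] w 0.006 qpos [ 0.119  0.13   1.575 -0.004  1.457 -0.128]
0.055 31 [0.0571 0.0583]
0.065 67 [0.3196 0.3367]
0.075 217 [0.3122 0.343 ]
0.083 774 [0.2929 0.3123]
0.09 1091 [0.363  0.3744]
```

View pics/side4.png

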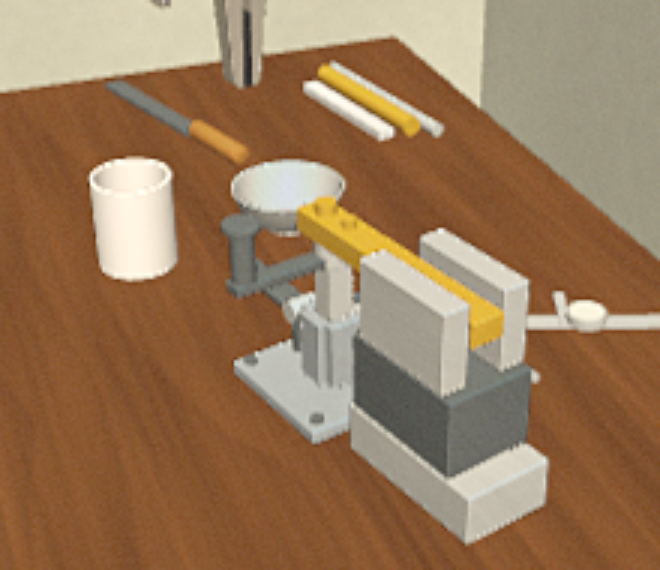

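View pics/wrist9.png

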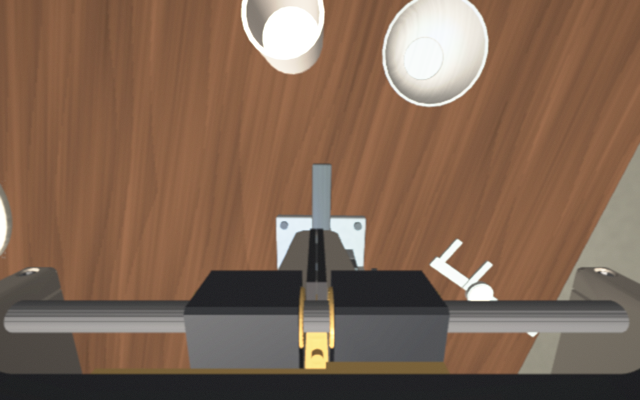

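Side view: the lever now lies level, the column is still raised, and the mug and bowl look unmoved. One last numeric check, then I'll hand in.

```bash
python3 - <<'E'
from h import *
im,d,p=cam('wrist'); w=cloud(d,p)
for v in [170,180,190,200,210]: print(v,np.round(w[v,322],4))
im,d,p=cam('side'); ws=cloud(d,p); m=np.hypot(ws[...,0]-.487,ws[...,1]-.045)<.018; print('cap top side',np.nanpercentile(ws[...,2][m],[95,99]))
st(); print(hand_in())
E
```

```text
170 [0.5376 0.2006 0.0572]
180 [0.5407 0.1885 0.0567]
190 [0.5438 0.1763 0.0569]
200 [0.547  0.1641 0.0579]
210 [0.5502 0.1515 0.0581]
cap top side [0.18650117 0.18749493]
t 17.375 pos [0.5342 0.1833 0.2403] q [ 0.6147  0.7887 -0.008  -0.0055] F [-0.22  0.01 -0.37] T [-0.01 -0.05  0.04] w 0.004 qpos [ 0.119  0.131  1.576 -0.004  1.453 -0.128]
the job is handed in; nothing more can be done
None
```

I raised the column five clicks, let it settle back on its pawl, pressed the clamp lever to its stop, and handed the job in at 17.4 s. The hand-in gave no verdict.

- **Contact and clicks:** The pull on the handle shows the pad met the bar about 28.7 mm up, between the third and fourth clicks. The bar's underside measured in the wrist camera image (about 0.149 m) agrees. Clicks four and five were therefore the two further ones.
- **Uncertainty on contact:** The force near first contact was noisy, so that height is good to about 1.2 mm. That is still well clear of the nearest click.
- **Rest on the pawl:** The first try at easing the column down drifted up about 1.8 mm above the rest height. That is within the 2 mm of play and far short of the next click. It then settled 40 mm above its start, five notches, and I let go.
- **Clamp:** The lever came up firm at about 20 N with the fingertips 55.8 mm above the bench.
- **Last checks:** After I moved clear, the lever read level at 57–58 mm, within the camera's error of the 56 mm locked height. The handle cap read about 187.5 mm, still 40 mm up. The mug and bowl looked unmoved, and the robot was touching nothing. I didn't look at the tee again, but the arm never went near it.

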